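# Fit the sleeve that goes on the stirrer spindle and draw the spindle out for inspection

### The arm

A 6-joint arm with a two-finger parallel gripper is mounted at the origin on a cart in front of the work surface, level with it; the furniture and walls round the work are solid. World frame = base frame: x ahead of the robot, y to its left, z up, the work surface at z = 0. Lengths are in m, angles in rad, forces in N, time in s.
With the tool pointing down it reaches from about 0.4 to 0.825 m from the base axis. Payload 7 kg.
Tool frame: the origin (TCP) lies midway between the tips of the shut fingers; the grasp point (between the pads) lies 19 mm behind it; z points along the fingers, y is the line along which they close (so a half turn about z gives the same grasp; the last joint's range is limited). The gripper opens to 88 mm and grips with 3 to 60 N. Pads are 19 mm wide; open, the fingers measure 130 mm over their backs; the gripper's body (78 mm by 193 mm) begins 47 mm behind the grasp point.
Start: joints at [-0.91, 0.359, 0.012, 0, -1.224, -0.288], TCP at [0.246, -0.629, 0.227] pointing down, gripper open.
Joint ranges: [-3.07, 3.07], [-1.43, 2.12], [-1.02, 1.25], [-3.03, 1.67], [-3.05, -0], [-3.03, 3.03]. Speed limits (rad/s): [2.39, 2.39, 3.01, 3.14, 3.14, 3.14].

### API

Orientations are given as [roll, pitch, yaw] about the fixed x, y, z axes, in that order (R = Rz(yaw) Ry(pitch) Rx(roll)).
In Python, from station import arm gives the robot as it stands.
- The arm moves only by the tool servo_tool, never from a script. Its argument "deltas" is a list of rows, each a list of 7 numbers: the closure, from -1 (fully open) to 1 (shut), then the shift along the tool's x, y, z in mm, then the turn, a rotation vector about the tool's x, y, z in degrees. In form: [[gripper, x, y, z, ax, ay, az], ...]. A call has 1 to 20 rows; each row shifts and turns the commanded pose from where the row before left it, along the tool's axes as they then stand; what a row does not reach is not made up. A row lasts 1/12 s, in which the tool goes at most 41.7 mm and 7.16 degrees, less where a joint would pass 70% of its speed; a pose out of reach is approached as far as the arm can. A call is refused whole if a number of a shift passes 41.7 or a number of a turn 7.16, either way. A call with a gripper value outside its range is refused whole. The fingers move at their own pace and stop on an object; "squeeze" is the grip in N (left out, the last holds). Time passes only in rows, so rows that do not move let the fingers close. It gives the time, the measured TCP pose, the force, the opening and the grip force at its end, in the units of the state.
- arm.get_state(): the state, without advancing time (a new reading comes with each control period).
- arm.grab_frame(name): name is "scene" or "top" or "wrist"; returns a dict with "color" (400x640x3 uint8, red, green, blue), "K" (3x3 intrinsics, pixels), "position" and "orientation" of the camera in the world. Camera axes: x right, y down, z forward; pixel columns grow to the right and rows downward; lengths in m; the calibration is good to about 2 mm. The wrist camera is an equidistant fisheye: a pixel r from the principal point sees the ray r / f radians off the axis. A picture is of the moment at which its call begins. There is no depth.
- arm.job_done(): hands the job in; it is judged then, once.
Trained networks look in a picture, given as the dict that the camera call returned (one of the last four; its "shot" number tells which), for a name from the list of things; names that differ only in an ending like _2 or _b are one class to them, and where a whole thing is asked for, a point or a joint stands for the part that bears it (a point fixed in the world has none). Each returns a list of dicts, best first, with "conf" (0 to 1); they miss things now and then, are a little off and sometimes report something else, mostly with a low value. They report only what shows in the picture. A call takes as long as a camera call. They do not tell look-alikes from the thing itself.
- arm.recognise(query, picture): "at" ([x, y, z] in m, in the coordinates of the camera as it stood for that picture, good to about 4 mm: the middle of the surface that is visible of it).
The state is a dict: "t": time; "q": joint angles; "qd": joint speeds; "joint_efforts": joint torques, N m; "eef_pos": TCP position; "ee_rot": TCP orientation; "force": force on the tool from outside, world axes, zero at the start; "moment": the same for the moment, N m; "width": finger opening in m; "gripper_force": force on a finger pad.
Only numpy, scipy, OpenCV 4.12 (cv2) and the standard library are available. Lean on these libraries where they do the work, as an engineer would, in place of code of your own. Each camera call takes 0.05 s, during which the arm holds its last target. There are 200 camera calls.

### The job

Find which of the two grey sleeves slides over the steel spindle that stands in its aluminium holder, and slide it right down onto the spindle's collar; the sleeve that does not fit is to be left on the worktop. Then take the spindle by the rod above the sleeve, draw it out of the holder with the sleeve on it, tip it over at least half-way from upright to level, so that the foot can be inspected, and hold it still with its middle at least 15 cm above the worktop, without disturbing the timer, the dish or the chuck key. Finish while still holding it raised like that: do not put it down or let go.

Things in the scene. Friction and masses are not known exactly. Their poses are not given: they have to be found in the camera images.
- holder: Aluminium block fixed on the worktop, 64 mm (x) by 120 mm (y) by 45 mm high, with three blind bores of 16 mm diameter, 36 mm deep, in a row along its y axis, 36 mm apart; the spindle stands in the middle bore, the outer two are empty. Origin at the centre of its underside.
- spindle_centre (a point): Middle of the loose stainless spindle (124 mm long, 120 g), 62 mm from either end; z axis from foot to rod tip. From below: foot 14 mm diameter x 35 mm, collar 28 mm x 8 mm thick, rod 10 mm x 81 mm, its last 5 mm tapering to 5 mm. It stands with the collar on the holder's top: collar's upper face at 53 mm, rod tip at 134 mm above the worktop.
- spindle_top (a point): The tip of the spindle's rod, 62 mm from its middle, axes as spindle_centre. With a sleeve seated, 45 mm of rod stand out above it. Lifting straight up by 35 mm frees the foot from the bore.
- spindle_seat (a point): The point on the spindle's axis where the middle of a fully seated sleeve lies: 18 mm above the collar's upper face, 71 mm above the worktop while the spindle stands in its holder. Axes as spindle_centre.
- sleeve_1_centre (a point): One of two upright grey plastic tubes, 28 mm outside diameter, 36 mm high, 35 g, alike from the side; they stand left and right of the holder, either way round. One has a 14 mm bore and slides over the rod, the other 8 mm and stops within 4 mm of the rod's tip; which is which is not told: try it or look in the bores. Point: on its axis (z), half-way up, 18 mm above its underside.
- sleeve_2_centre (a point): One of two upright grey plastic tubes, 28 mm outside diameter, 36 mm high, 35 g, alike from the side; they stand left and right of the holder, either way round. One has a 14 mm bore and slides over the rod, the other 8 mm and stops within 4 mm of the rod's tip; which is which is not told: try it or look in the bores. Point: on its axis (z), half-way up, 18 mm above its underside.
- spindle: The spindle itself (see spindle_centre); origin at the end of its foot, z axis along it to the rod's tip.
- timer: The white digital timer, 64 x 64 x 18 mm, lying or standing on the worktop: a bystander, to be left alone. The point is at the centre of its underside.
- petri_dish: The round dish with a lid, 62 mm in diameter, 15 mm high, lying or standing on the worktop: a bystander, to be left alone. The point is at the centre of its underside.
- chuck_key: The T-shaped steel chuck key, 52 x 74 x 9 mm, lying or standing on the worktop: a bystander, to be left alone. The point is at the centre of its underside.
There are look-alikes about, which are no part of the job. Leave any turquoise look-alike of the part that bears sleeve_1_centre alone. Of the things that look like the holder, take the one that is farthest from the robot's base at the start.

How it is judged:
By the outcome, as a careful person would: the job done as asked, in the order asked, and still so for the second after the job is handed in, while the arm keeps its last pose, push and grip.
It also fails if it takes over 72 s, if anything falls off the work surface, if the arm or the gripper's body presses on something with over 40 N, if the wrist force passes 120 N, or if a joint passes its speed limit or range.

## Working session

There is one attempt and no reset: what is moved stays moved. The work goes in short steps, Python scripts to look and compute and a tool call to move; the robot and the scene stay as the last step left them, time stands still between calls to the robot, and variables do not carry over. Pictures are saved under pics/ and viewed, at most 12 in all, crops included, and the job is handed in when it is done.

Besides the shell and the picture viewer there is one more tool, called after "Request:" by a JSON object that holds its "fn" and its "kwargs", one argument or row to a line. servo_tool: Moves the arm, as the interface text tells. Its arguments: {"type":"object","properties":{"deltas":{"type":"array","items":{"type":"array","items":{"type":"number"}}},"squeeze":{"type":"number"}},"required":["deltas"]}

```bash
ls; mkdir -p pics
cat > h.py <<'E'
import numpy as np, cv2
from scipy.spatial.transform import Rotation as R
from station import arm
def rot(o):
    o=np.array(o,float)
    return o if o.shape==(3,3) else (R.from_euler('xyz',o).as_matrix() if o.size==3 else R.from_quat(o).as_matrix())
def shot(n,fn=None):
    p=arm.grab_frame(n)
    if fn: cv2.imwrite('pics/'+fn,p['color'][:,:,::-1])
    return p
def find(q,p):
    out=[]
    for d in arm.recognise(q,p):
        c=np.array(d['at']); w=rot(p['orientation'])@c+np.array(p['position'])
        K=np.array(p['K']); uv=(K@c)[:2]/c[2]
        out.append((round(d['conf'],2),w.round(4).tolist(),uv.round().tolist()))
    return out
def onplane(p,u,v,z):
    K=np.array(p['K']); d=rot(p['orientation'])@np.linalg.solve(K,[u,v,1.]); c=np.array(p['position'])
    return c+d*(z-c[2])/d[2]
E
python3 - <<'E'
from h import *
for n in ('scene','top'):
    p=shot(n,n+'0.png'); print(n,p['K'],p['position'],p['orientation'])
    for q in ('holder','spindle','sleeve_1_centre','timer','petri_dish','chuck_key'):
        print(q); [print('  ',o) for o in find(q,p)]
s=arm.get_state(); print(s)
E
```

```text
pics
scene [[418.69528881   0.         314.57161503]
 [  0.         418.69528881 198.90996892]
 [  0.           0.           1.        ]] [0.09436376 0.61793291 0.72752418] [-2.25840853 -0.01667885 -2.48075481]
holder
   (0.8, [0.3976, 0.1405, 0.0429], [335.0, 282.0])
   (0.7, [0.5088, -0.0575, 0.0683], [346.0, 203.0])
   (0.57, [0.4947, -0.0299, 0.0476], [343.0, 218.0])
spindle
   (0.58, [0.5061, -0.0568, 0.0634], [346.0, 205.0])
sleeve_1_centre
   (0.74, [0.5454, 0.2425, 0.0308], [250.0, 281.0])
   (0.71, [0.4709, 0.238, 0.0318], [277.0, 297.0])
   (0.54, [0.5133, 0.2923, 0.0307], [243.0, 304.0])
timer
   (0.74, [0.681, 0.2563, 0.0167], [203.0, 259.0])
petri_dish
   (0.55, [0.6921, 0.0224, 0.0171], [269.0, 205.0])
chuck_key
   (0.61, [0.68, -0.1212, 0.0114], [307.0, 183.0])
top [[414.9180842    0.         320.0276863 ]
 [  0.         414.9180842  198.27252968]
 [  0.           0.           1.        ]] [ 0.44244794 -0.00904509  1.23507616] [-3.05512713  0.00640634 -1.5575955 ]
holder
   (0.8, [0.4022, 0.116, 0.0472], [279.0, 248.0])
   (0.58, [0.5054, -0.0587, 0.0399], [340.0, 213.
[... 379 characters left out ...]
814, -0.1264, 0.0016], [363.0, 155.0])
{'t': 0.7, 'q': array([-9.09883208e-01,  3.58581900e-01,  1.19009293e-02, -3.01728238e-05,
       -1.22412728e+00, -2.88116740e-01]), 'qd': array([-0.0013664 , -0.00017792, -0.00028983, -0.00095741,  0.00207187,
        0.00020862]), 'joint_efforts': array([ 1.65385331e-04, -5.82153368e+01,  2.93256426e+01,  7.00107515e+00,
        1.26484290e-02,  1.29979313e-05]), 'eef_pos': array([ 0.24583539, -0.62860175,  0.22656792]), 'ee_rot': array([ 3.14157316e+00,  2.38205573e-05, -2.76880653e+00]), 'force': array([0.0846623 , 0.31134048, 0.01131563]), 'moment': array([-0.04021625, -0.02657149,  0.06992365]), 'gripper_force': 0.0, 'width': 0.08739489663671163}
```

View pics/scene0.png

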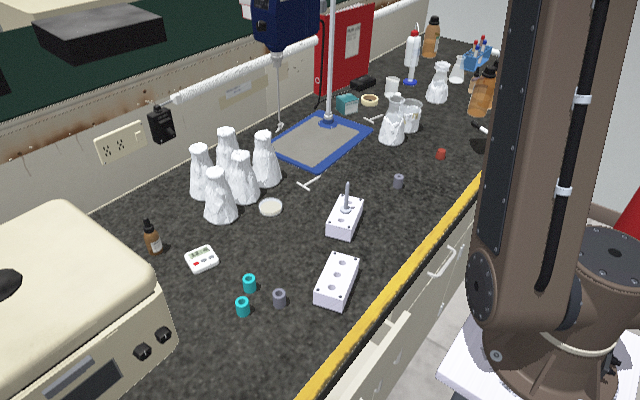

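View pics/top0.png

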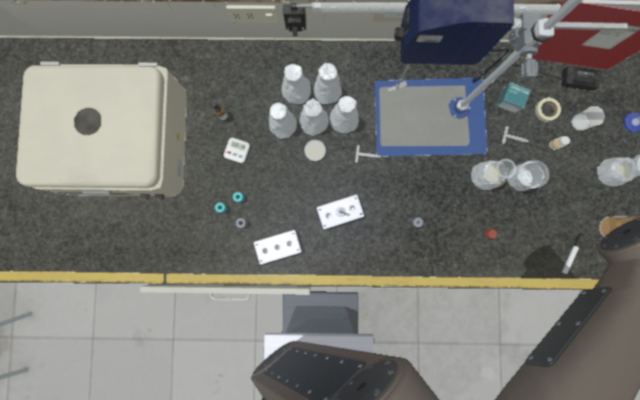

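Scene picture: the holder with the spindle is at (345,215), and an empty look-alike holder nearer the base is at (336,280). The grey sleeves are at (279,298) and (398,181), with turquoise look-alikes at (249,283) and (242,306). In the top view the holder is at (340,212) and the grey sleeves are at (241,223) and (418,223). The chosen holder is the farther one, which bears the spindle. Next is a close crop.

Run:
```python
from h import *
p=shot('top'); im=p['color'][:,:,::-1]; s=shot('scene'); im2=s['color'][:,:,::-1]
def c(im,u,v,w=15,h=15,W=260): return cv2.resize(im[v-h:v+h,u-w:u+w],(W,W),interpolation=cv2.INTER_CUBIC)
a=np.hstack([c(im,241,223),c(im,418,223),c(im,340,212,26,26)])
b=np.hstack([c(im2,279,298),c(im2,398,181),c(im2,346,208,35,35)])
cv2.imwrite('pics/crop.png',np.vstack([a,b]))
for q in [(241,223),(418,223)]: print(onplane(p,*q,.036))
for q in [(279,294),(398,177)]: print(onplane(s,*q,.036))
print(s['K'],find('sleeve_2_centre',p),find('sleeve_2_centre',s), find('spindle_top',p),find('spindle_top',s),find('spindle_seat',s))
```

```text
[0.4716803  0.22739198 0.036     ]
[ 0.47833317 -0.28323099  0.036     ]
[0.47121036 0.23238757 0.036     ]
[ 0.48009904 -0.27702564  0.036     ]
[[418.69528881   0.         314.57161503]
 [  0.         418.69528881 198.90996892]
 [  0.           0.           1.        ]] [] [(0.56, [0.479, -0.2724, 0.0295], [397.0, 180.0])] [(0.39, [0.5093, -0.0595, 0.0527], [341.0, 211.0])] [(0.58, [0.5062, -0.0574, 0.0698], [347.0, 203.0]), (0.17, [0.4712, 0.2358, 0.0301], [278.0, 297.0])] [(0.72, [0.5073, -0.0557, 0.0735], [346.0, 202.0])]
```

View pics/crop.png

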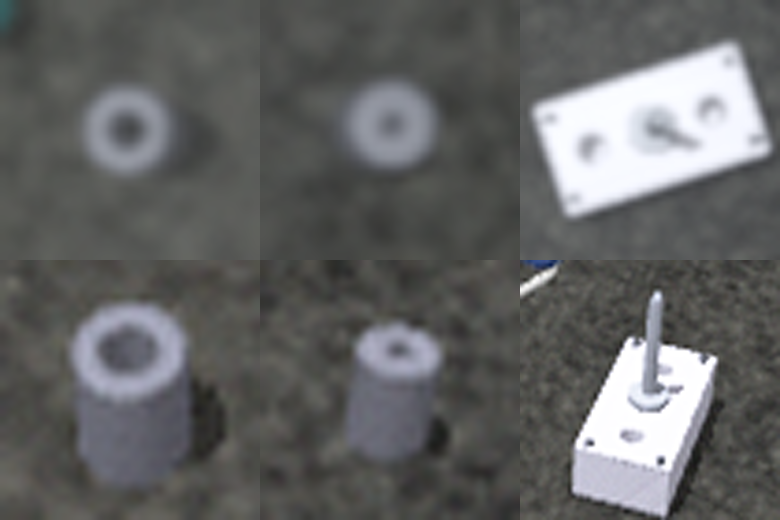

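The crops show that the sleeve on the left, at top (241,223) and scene (279,294), has the wide bore. The one at (418,223) has the narrow bore. The chosen holder bears the spindle, with the rod tip at scene (345,178). I'll move over the holder first and measure the spindle with the wrist camera.

Request:
{"fn": "servo_tool", "kwargs": {
  "deltas": [
    [-1,-20,20,-5,0,0,0],
    [-1,-28,27.5,-5,0,0,0],
    [-1,-28,27.5,-5,0,0,0],
    [-1,-28,27.5,-5,0,0,0],
    [-1,-28,27.5,-5,0,0,0],
    [-1,-28,27.5,-5,0,0,0],
    [-1,-28,27.5,-5,0,0,0],
    [-1,-28,27.5,-5,0,0,0],
    [-1,-28,27.5,-5,0,0,0],
    [-1,-28,27.5,-5,0,0,0],
    [-1,-28,27.5,-5,0,0,0],
    [-1,-28,27.5,-5,0,0,0],
    [-1,-28,27.5,-5,0,0,0],
    [-1,-28,27.5,-5,0,0,0],
    [-1,-28,27.5,-5,0,0,0],
    [-1,-28,27.5,0,0,0,0],
    [-1,0,0,0,0,0,0],
    [-1,0,0,0,0,0,0]
  ]
}}

```text
t: 2.55
eef_pos: [0.4986, -0.0637, 0.3014]
ee_rot: [3.141, -0.0, -2.765]
force: [-0.1, -0.5, 0.6]
width: 0.0876
gripper_force: 0.0
```

```bash
cat >> h.py <<'E'
def wpix(p,X):   # world point -> fisheye pixel
    K=np.array(p['K']); c=rot(p['orientation']).T@(np.array(X)-p['position']); t=np.arctan2(np.hypot(c[0],c[1]),c[2]); k=t/np.hypot(c[0],c[1])
    return np.array([K[0,0]*c[0]*k+K[0,2],K[1,1]*c[1]*k+K[1,2]])
def wray(p,u,v):
    K=np.array(p['K']); a=(u-K[0,2])/K[0,0]; b=(v-K[1,2])/K[1,1]; r=np.hypot(a,b)
    return np.array(p['position']),rot(p['orientation'])@np.array([a/r*np.sin(r),b/r*np.sin(r),np.cos(r)])
def wplane(p,u,v,z):
    c,d=wray(p,u,v); return c+d*(z-c[2])/d[2]
def need(X):  # tool-frame mm to bring TCP to X
    s=arm.get_state(); return (rot(s['ee_rot']).T@(np.array(X)-s['eef_pos'])*1000).round(1)
E
python3 - <<'E'
from h import *
p=shot('wrist','w1.png'); print(p['K'],p['position'],p['orientation'])
for q in ('holder','spindle','spindle_top','sleeve_1_centre'):
    print(q)
    for o in find(q,p): print('  ',o[:2],wpix(p,o[1]).round())
s=arm.get_state(); print(s['t'],s['eef_pos'],s['ee_rot'],s['q'],s['force'])
E
```

```text
[[309.70691629   0.         321.92594581]
 [  0.         309.70691629 197.76519339]
 [  0.           0.           1.        ]] [ 0.42841969 -0.09180819  0.46033572] [ 2.85758853e+00 -3.56611414e-04  1.94690199e+00]
holder
   (0.78, [0.5087, -0.0609, 0.0504]) [321. 174.]
   (0.74, [0.4082, 0.1083, 0.0406]) [455. 153.]
   (0.52, [0.6782, -0.111, 0.0058]) [256. 251.]
   (0.16, [0.5042, -0.0627, 0.0527]) [321. 171.]
spindle
   (0.76, [0.5072, -0.0589, 0.0544]) [323. 174.]
spindle_top
   (0.65, [0.5057, -0.0622, 0.0566]) [321. 172.]
sleeve_1_centre
   (0.55, [0.4694, 0.2227, 0.0374]) [493. 216.]
2.8 [ 0.49762434 -0.06658248  0.30162432] [-3.14154397e+00  2.94530003e-05 -2.77026586e+00] [ 2.59014522e-01  2.70913294e-02 -2.35900880e-01  4.66849311e-05
 -1.30776939e+00 -1.45849620e+00] [ 0.22191975 -1.22567065 -0.4711207 ]
```

View pics/w1.png

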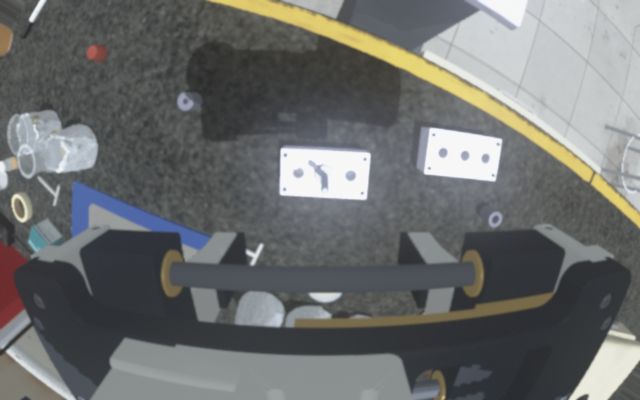

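Wrist picture: the holder is at (324,173), with its outer bores at (298,173) and (350,176) and the spindle between them. The empty look-alike holder is at (463,154). The wide grey sleeve is at (494,218) and the narrow one at (185,101). I'll measure the holder's holes and the sleeve.

Run:
```python
from h import *
p=shot('wrist'); g=cv2.cvtColor(p['color'],cv2.COLOR_RGB2GRAY)
s=arm.get_state(); print(s['eef_pos'],p['position'])
m=(g[140:205,272:378]<150).astype(np.uint8)
n,l,st,c=cv2.connectedComponentsWithStats(m,connectivity=4)
for i in range(1,n):
    if 2<st[i,4]<200: print(st[i],(c[i]+[272,140]).round(1),wplane(p,c[i][0]+272,c[i][1]+140,.045).round(4))
cv2.imwrite('pics/w2.png',np.hstack([cv2.resize(p['color'][140:210,278:378,::-1],(500,350),interpolation=2),cv2.resize(p['color'][203:233,479:509,::-1],(300,350),interpolation=2)]))
```

```text
[ 0.49767448 -0.06660101  0.30167597] [ 0.42724572 -0.09432977  0.46055628]
[53 43  3  3  5] [325.8 184. ] [ 0.52   -0.0524  0.045 ]
```

View pics/w2.png

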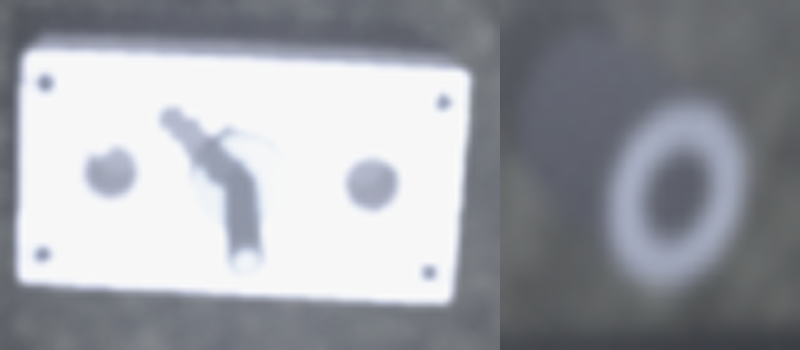

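Run:
```python
from h import *
p=shot('wrist')
a,b=wplane(p,300,174.4,.045),wplane(p,352.4,176.8,.045); print(a,b,(a+b)/2,np.linalg.norm(a-b))
S=np.array([wplane(p,*q,.045) for q in [(287,156.4),(366.6,160.4),(363.6,194.4),(286.4,190.8)]]);print(S.mean(0))
print('tip',wplane(p,327.2,191.6,.134)); print('sleeve',wplane(p,496.8,219.7,.036))
s=shot('scene'); g=s['color']
print('scene tip',onplane(s,345.5,180,.134),'sleeve', onplane(s,278.8,293.5,.036))
print(need([.471,.228,.12]))
```

```text
[ 0.52023594 -0.09040071  0.045     ] [ 0.49721732 -0.02202615  0.045     ] [ 0.50872663 -0.05621343  0.045     ] 0.0721452512570116
[ 0.5088974  -0.05650076  0.045     ]
tip [ 0.50759662 -0.05685856  0.134     ]
sleeve [0.4737372  0.23225841 0.036     ]
scene tip [ 0.51653372 -0.06058798  0.134     ] sleeve [0.47236454 0.23170015 0.036     ]
[-81.8 284.1 181.7]
```

Request:
{"fn": "servo_tool", "kwargs": {
  "deltas": [
    [-1,-10.5,36,10,0,0,0],
    [-1,-10.5,36,10,0,0,0],
    [-1,-10.5,36,10,0,0,0],
    [-1,-10.5,36,10,0,0,0],
    [-1,-10.5,36,10,0,0,0],
    [-1,-10.5,36,10,0,0,0],
    [-1,-10.5,36,10,0,0,0],
    [-1,-10.5,36,10,0,0,0],
    [-1,0,0,32,0,0,0],
    [-1,0,0,32,0,0,0],
    [-1,0,0,32,0,0,0],
    [-1,0,0,32,0,0,0],
    [-1,0,0,32,0,0,0],
    [-1,0,0,0,0,0,0],
    [-1,0,0,0,0,0,0],
    [-1,0,0,0,0,0,0]
  ]
}}

```text
t: 4.28
eef_pos: [0.4725, 0.2336, 0.0631]
ee_rot: [3.142, 0.001, -2.769]
force: [0.4, 0.2, 0.5]
width: 0.0875
gripper_force: 0.0
```

Run:
```python
from h import *
p=shot('wrist','w3.png')
for o in find('sleeve_1_centre',p): print(o[:2],wpix(p,o[1]).round())
s=arm.get_state(); print(s['t'],s['eef_pos'],s['ee_rot'],wpix(p,[.4735,.232,.036]),need([.4735,.232,.008]))
```

```text
(0.95, [0.4673, 0.2314, 0.0388]) [322. 223.]
(0.81, [0.5357, 0.2408, 0.0292]) [301. 301.]
(0.57, [0.5182, 0.2916, 0.0349]) [372. 307.]
4.3833 [0.47268999 0.23416327 0.06378717] [ 3.14032549  0.00340466 -2.76871021] [319.42712951 229.82008198] [ 0.2 -2.4 55.8]
```

View pics/w3.png

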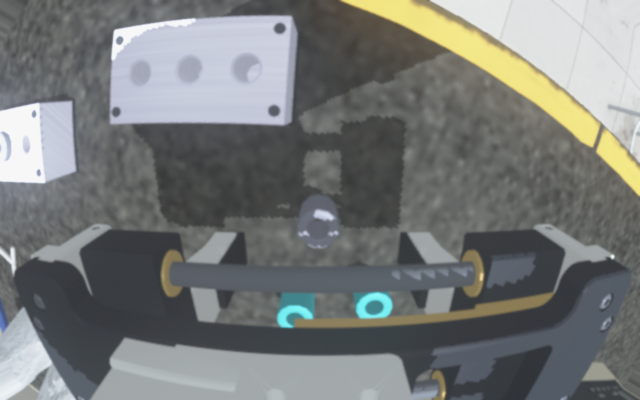

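The grey sleeve is centred between the fingers, its top at (319,232) against (319,230) predicted, and the turquoise ones are clear. Descending to grip it.

Request:
{"fn": "servo_tool", "kwargs": {
  "deltas": [
    [-1,0,-2.4,14,0,0,0],
    [-1,0,0,14,0,0,0],
    [-1,0,0,14,0,0,0],
    [-1,0,0,12,0,0,0],
    [-1,0,0,0,0,0,0],
    [-1,0,0,0,0,0,0],
    [1,0,0,0,0,0,0],
    [1,0,0,0,0,0,0],
    [1,0,0,0,0,0,0],
    [1,0,0,0,0,0,0],
    [1,0,0,0,0,0,0],
    [1,0,0,0,0,0,0],
    [1,0,0,0,0,0,0],
    [1,0,0,0,0,0,0]
  ],
  "squeeze": 20
}}

```text
t: 5.55
eef_pos: [0.4723, 0.231, 0.0076]
ee_rot: [-3.142, -0.0, -2.769]
force: [-0.5, 0.4, -0.7]
width: 0.0399
gripper_force: 0.0
```

Request:
{"fn": "servo_tool", "kwargs": {
  "deltas": [
    [1,0,0,0,0,0,0],
    [1,0,0,0,0,0,0],
    [1,0,0,0,0,0,0],
    [1,0,0,0,0,0,0],
    [1,0,0,0,0,0,0],
    [1,0,0,0,0,0,0]
  ]
}}

```text
t: 6.05
eef_pos: [0.4722, 0.231, 0.0075]
ee_rot: [-3.142, -0.0, -2.769]
force: [-0.5, -0.1, -0.3]
width: 0.0275
gripper_force: 20.0
```

Request:
{"fn": "servo_tool", "kwargs": {
  "deltas": [
    [1,0,0,-20,0,0,0],
    [1,0,0,-36,0,0,0],
    [1,0,0,-36,0,0,0],
    [1,0,0,-36,0,0,0],
    [1,0,0,-36,0,0,0],
    [1,0,0,-26,0,0,0],
    [1,8,-32,0,0,0,0],
    [1,9,-35.5,0,0,0,0],
    [1,9,-35.5,0,0,0,0],
    [1,9,-35.5,0,0,0,0],
    [1,9,-35.5,0,0,0,0],
    [1,9,-35.5,0,0,0,0],
    [1,9,-35.5,0,0,0,0],
    [1,9,-35.5,0,0,0,0],
    [1,0,0,0,0,0,0],
    [1,0,0,0,0,0,0],
    [1,0,0,0,0,0,0],
    [1,0,0,0,0,0,0]
  ]
}}

```text
t: 7.55
eef_pos: [0.5083, -0.0554, 0.1975]
ee_rot: [3.141, 0.0, -2.768]
force: [0.1, 0.8, -1.2]
width: 0.0277
gripper_force: 20.0
```

Run:
```python
from h import *
p=shot('wrist'); s=arm.get_state(); print(s['t'],s['eef_pos'],s['width'],need([.508,-.0565,.16]))
R0=rot(s['ee_rot']); T=s['eef_pos']+R0@[0,0,-.0285]; print('sleeve top pred',wpix(p,T),'tip pred',wpix(p,[.508,-.0565,.134]))
a=p['color'][120:270,240:400,::-1]; sc=shot('scene'); b=sc['color'][100:250,290:400,::-1]
cv2.imwrite('pics/w4.png',np.hstack([cv2.resize(a,(480,450),interpolation=2),cv2.resize(b,(320,450),interpolation=2)]))
```

```text
7.6 [ 0.50829176 -0.0551798   0.19755299] 0.027574791453559355 [ 0.8 -1.1 37.6]
sleeve top pred [323.03407124 272.87756242] tip pred [321.10621708 210.54626848]
```

View pics/w4.png

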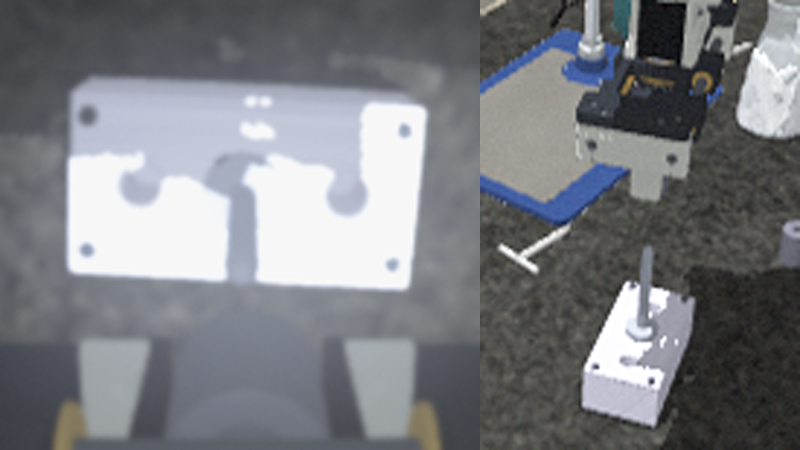

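Run:
```python
from h import *
p=shot('wrist'); s=arm.get_state(); M=rot(s['ee_rot']); T=np.array(s['eef_pos'])
print('tip',wplane(p,320.7,212.7,.134),'bores',(wplane(p,286.7,181.7,.045)+wplane(p,356,184.3,.045))/2)
S=np.array([wplane(p,240+x/3,120+y/3,.045) for x,y in [(87,115),(404,131),(392,265),(86,250)]]);print(S.mean(0))
for off in (-4,-3,-2,-1,0,1): print(off,min([wpix(p,T+M@np.array([off/1000+.014*np.cos(a),.014*np.sin(a),.0075])) .tolist() for a in np.linspace(0,6.28,60)],key=lambda q:q[1]))
print(s['eef_pos'],M[:,0],M[:,1])
g=cv2.cvtColor(p['color'],cv2.COLOR_RGB2GRAY); print(g[214:232,321],g[240,290:355])
print(g[205:222,321])
```

```text
tip [ 0.50985246 -0.05577137  0.134     ] bores [ 0.508048  -0.0560546  0.045    ]
[ 0.50899815 -0.05631665  0.045     ]
-4 [322.4439665006638, 226.21359326143192]
-3 [322.44438031700184, 224.59989947422633]
-2 [322.44478624789843, 222.97964044560385]
-1 [322.4451841683303, 221.35286525859615]
0 [322.4455739534067, 219.7196248299671]
1 [322.4459554784255, 218.07997192026914]
[ 0.50835439 -0.05505344  0.19762667] [-9.30678365e-01 -3.65838434e-01 -1.49573229e-04] [-3.65838444e-01  9.30678371e-01  4.55750449e-05]
[155 146 141 141 140 139 138 136 134 135 133 134 132 132 131 130 129 130] [ 98  95  94  95  95  96 100 107 113 116 118 119 120 120 120 121 120 121
 121 121 121 121 122 121 122 122 123 122 123 123 123 123 123 123 124 123
 124 123 123 124 123 123 123 123 122 122 122 121 122 122 123 122 122 121
 121 121 116 111 101  99  97  98  98  98 103]
[168 169 171 173 175 175 175 173 166 155 146 141 141 140 139 138 136]
```

Request:
{"fn": "servo_tool", "kwargs": {
  "deltas": [
    [1,2,-1.3,0,0,0,0],
    [1,0,0,15,0,0,0],
    [1,0,0,20,0,0,0],
    [1,0,0,15,0,0,0],
    [1,0,0,8,0,0,0],
    [1,0,0,8,0,0,0],
    [1,0,0,6,0,0,0],
    [1,0,0,0,0,0,0],
    [1,0,0,0,0,0,0],
    [1,0,0,0,0,0,0]
  ]
}}

```text
t: 8.53
eef_pos: [0.5075, -0.0579, 0.1262]
ee_rot: [-3.141, 0.001, -2.769]
force: [0.0, 0.8, 0.9]
width: 0.0278
gripper_force: 20.0
```

Run:
```python
from h import *
s=arm.get_state(); print(s['t'],s['eef_pos'],s['force'],s['moment'],s['width'])
a=shot('wrist')['color'][120:270,240:400,::-1]; b=shot('scene')['color'][120:230,300:390,::-1]
cv2.imwrite('pics/w5.png',np.hstack([cv2.resize(a,(400,450),interpolation=2),cv2.resize(b,(370,450),interpolation=2)]))
```

```text
8.5333 [ 0.50748253 -0.05794224  0.12622042] [0.0142845  0.81913692 0.92829995] [ 0.01203963 -0.01778959  0.03037228] 0.02783412699161825
```

View pics/w5.png

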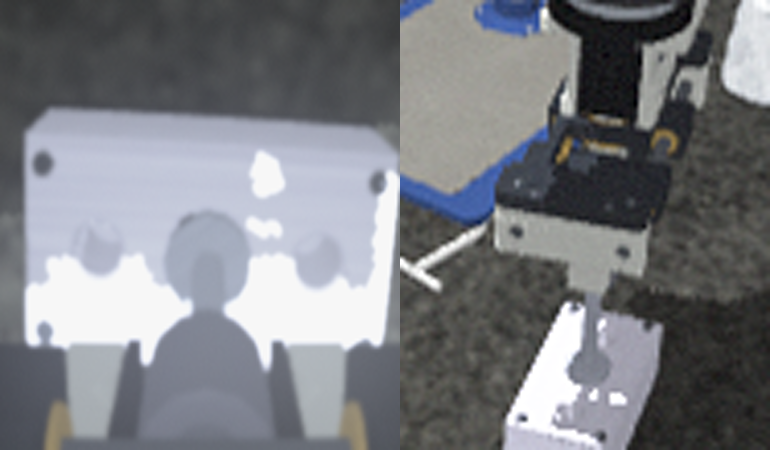

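The rod runs up into the sleeve's underside, at (208,290) in the left crop, and there is no contact force. Continuing down.

Request:
{"fn": "servo_tool", "kwargs": {
  "deltas": [
    [1,0,0.8,6,0,0,0],
    [1,0,0,8,0,0,0],
    [1,0,0,8,0,0,0],
    [1,0,0,8,0,0,0],
    [1,0,0,8,0,0,0],
    [1,0,0,6,0,0,0],
    [1,0,0,4,0,0,0],
    [1,0,0,0,0,0,0],
    [1,0,0,0,0,0,0]
  ]
}}

```text
t: 9.38
eef_pos: [0.5066, -0.0573, 0.0773]
ee_rot: [-3.142, -0.001, -2.769]
force: [0.9, 0.0, 0.1]
width: 0.0277
gripper_force: 20.0
```

Request:
{"fn": "servo_tool", "kwargs": {
  "deltas": [
    [-1,0,0,0,0,0,0],
    [-1,0,0,0,0,0,0],
    [-1,0,0,0,0,0,0],
    [-1,0,0,0,0,0,0],
    [-1,0,0,0,0,0,0],
    [-1,0,0,0,0,0,0],
    [-1,0,0,0,0,0,0],
    [-1,0,0,-15,0,0,0],
    [-1,0,0,-25,0,0,0],
    [-1,0,0,-30,0,0,0],
    [-1,0,0,-30,0,0,0],
    [-1,0,0,-20,0,0,0],
    [-1,0,0,0,0,0,0],
    [-1,0,0,0,0,0,0]
  ]
}}

```text
t: 10.55
eef_pos: [0.5072, -0.0571, 0.1988]
ee_rot: [-3.141, 0.003, -2.769]
force: [-0.5, 0.7, -1.2]
width: 0.0873
gripper_force: 0.0
```

Run:
```python
from h import *
p=shot('wrist'); s=arm.get_state(); print(s['t'],s['eef_pos'],s['force'],s['width'],s['q'])
a=p['color'][130:280,240:400,::-1]; b=shot('scene')['color'][150:250,300:390,::-1]
cv2.imwrite('pics/w6.png',np.hstack([cv2.resize(a,(480,450),interpolation=2),cv2.resize(b,(320,450),interpolation=2)]))
for z in (.053,.089,.134): print(z,wpix(p,[.5088,-.0562,z]))
print(need([.5088,-.0562,.099]))
```

```text
10.6 [ 0.50643355 -0.05721125  0.19752155] [ 0.0782931  -0.32127433 -0.73577543] 0.08746541998721263 [ 2.73063473e-01  1.07751401e-01 -3.89840867e-01 -3.97789161e-04
 -1.07267976e+00 -1.47106690e+00]
0.053 [322.47258038 186.39110256]
0.089 [322.54104546 196.27943782]
0.134 [322.65379209 212.69891293]
[-3.  -0.  97.8]
```

View pics/w6.png

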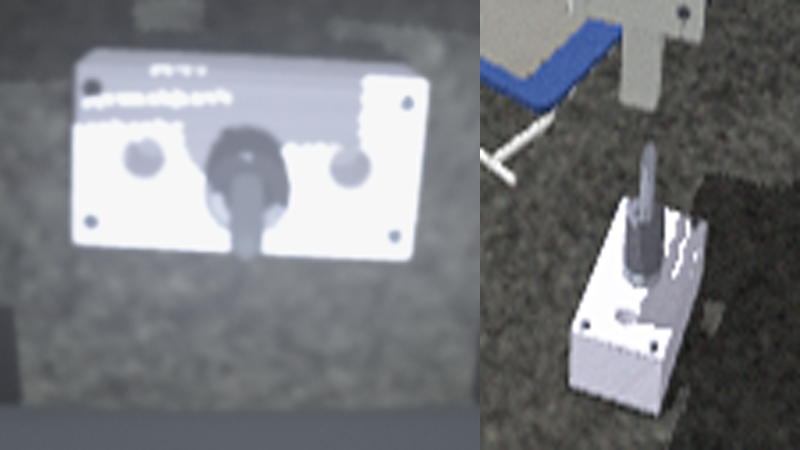

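The sleeve stands on the collar with the rod above it, tip at (322,213) as predicted. Next I turn the hand to line up with the arm plane.

Request:
{"fn": "servo_tool", "kwargs": {
  "deltas": [
    [-1,-3,0,0,0,0,0],
    [-1,0,0,0,0,0,-7],
    [-1,0,0,0,0,0,-7],
    [-1,0,0,0,0,0,-7],
    [-1,0,0,0,0,0,-7],
    [-1,0,0,0,0,0,-7],
    [-1,0,0,0,0,0,-7],
    [-1,0,0,0,0,0,-7],
    [-1,0,0,0,0,0,-7],
    [-1,0,0,0,0,0,-7],
    [-1,0,0,0,0,0,-7],
    [-1,0,0,0,0,0,-7],
    [-1,0,0,0,0,0,-7],
    [-1,0,0,0,0,0,0],
    [-1,0,0,0,0,0,0],
    [-1,0,0,0,0,0,0]
  ]
}}

```text
t: 11.98
eef_pos: [0.5093, -0.0562, 0.1969]
ee_rot: [3.14, 0.0, -1.307]
force: [-0.4, 0.4, -0.6]
width: 0.0876
gripper_force: 0.0
```

Run:
```python
from h import *
s=arm.get_state(); print(s['t'],s['eef_pos'],s['ee_rot'],s['q'],need([.5088,-.0562,.096]))
sc=shot('scene'); K=np.array(sc['K'])
for z in (.045,.053,.089,.134):
    c=rot(sc['orientation']).T@(np.array([.5088,-.0562,z])-sc['position']); print(z,(K@c/c[2])[:2])
p=shot('wrist')
print('tip pred',wpix(p,[.5088,-.0562,.134]),wpix(p,[.5088,-.0562,.089]),wpix(p,[.5088,-.0562,.053]))
u,v=wpix(p,[.5088,-.0562,.1]).astype(int)
b=sc['color'][160:230,310:380,::-1]
cv2.imwrite('pics/w7.png',np.hstack([cv2.resize(p['color'][v-50:v+50,u-50:u+50,::-1],(400,450),interpolation=2),cv2.resize(b,(400,450),interpolation=2)])); print(u,v)
```

```text
11.9833 [ 0.50928933 -0.05619075  0.19694541] [ 3.14041841e+00  3.09488977e-05 -1.30679622e+00] [ 2.73755028e-01  1.13820123e-01 -3.84340747e-01 -4.82374510e-05
 -1.07380934e+00 -9.73187744e-03] [-1.000e-01  4.000e-01  1.009e+02]
0.045 [344.78528874 210.65696704]
0.053 [344.98711239 208.2183299 ]
0.089 [345.92032887 196.94226568]
0.134 [347.14769969 182.11193155]
tip pred [322.73680731 212.09387884] [322.54404394 195.77009875] [322.42764706 185.96168037]
322 199
```

View pics/w7.png

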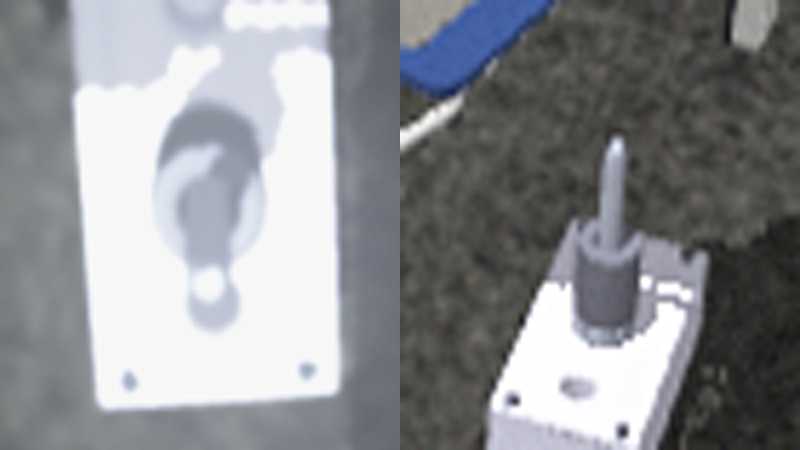

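Scene crop: the bright collar shows just under the sleeve, and the sleeve top at row 197 and the tip at row 182 match a fully seated sleeve. Descending to grip the rod.

Request:
{"fn": "servo_tool", "kwargs": {
  "deltas": [
    [-1,0,0.8,15,0,0,0],
    [-1,0,0,25,0,0,0],
    [-1,0,0,25,0,0,0],
    [-1,0,0,20,0,0,0],
    [-1,0,0,16,0,0,0],
    [-1,0,0,0,0,0,0],
    [-1,0,0,0,0,0,0]
  ]
}}

```text
t: 12.67
eef_pos: [0.5083, -0.0566, 0.0962]
ee_rot: [3.14, -0.0, -1.304]
force: [0.3, 0.5, -0.6]
width: 0.0875
gripper_force: 0.0
```

Request:
{"fn": "servo_tool", "kwargs": {
  "deltas": [
    [1,0,0,0,0,0,0],
    [1,0,0,0,0,0,0],
    [1,0,0,0,0,0,0],
    [1,0,0,0,0,0,0],
    [1,0,0,0,0,0,0],
    [1,0,0,0,0,0,0],
    [1,0,0,0,0,0,0],
    [1,0,0,0,0,0,0],
    [1,0,0,0,0,0,0],
    [1,0,0,0,0,0,0],
    [1,0,0,0,0,0,0],
    [1,0,0,0,0,0,0],
    [1,0,0,0,0,0,0],
    [1,0,0,0,0,0,0],
    [1,0,0,0,0,0,0],
    [1,0,0,0,0,0,0],
    [1,0,0,0,0,0,0],
    [1,0,0,0,0,0,0],
    [1,0,0,0,0,0,0],
    [1,0,0,0,0,0,0]
  ],
  "squeeze": 50
}}

```text
t: 14.33
eef_pos: [0.5086, -0.0564, 0.0965]
ee_rot: [3.141, 0.0, -1.303]
force: [0.6, -0.1, -2.3]
width: 0.009
gripper_force: 50.0
```

Holding the rod (9–10 mm). Lifting straight up.

Request:
{"fn": "servo_tool", "kwargs": {
  "deltas": [
    [1,0,0,-5,0,0,0],
    [1,0,0,-8,0,0,0],
    [1,0,0,-10,0,0,0],
    [1,0,0,-10,0,0,0],
    [1,0,0,-15,0,0,0],
    [1,0,0,-20,0,0,0],
    [1,0,0,-25,0,0,0],
    [1,0,0,-30,0,0,0],
    [1,0,0,-30,0,0,0],
    [1,0,0,-30,0,0,0],
    [1,0,0,-30,0,0,0],
    [1,0,0,-25,0,0,0],
    [1,0,0,-15,0,0,0],
    [1,0,0,0,0,0,0]
  ]
}}

```text
t: 15.5
eef_pos: [0.5098, -0.0567, 0.3548]
ee_rot: [-3.134, -0.001, -1.303]
force: [0.0, -1.1, -0.8]
width: 0.0087
gripper_force: 50.0
```

Request:
{"fn": "servo_tool", "kwargs": {
  "deltas": [
    [1,0,0,0,2,0,0],
    [1,0,0,0,4,0,0],
    [1,0,0,0,5,0,0],
    [1,0,0,0,5,0,0],
    [1,0,0,0,5,0,0],
    [1,0,0,0,5,0,0],
    [1,0,0,0,5,0,0],
    [1,0,0,0,0,0,0],
    [1,0,0,0,0,0,0]
  ]
}}

```text
t: 16.25
eef_pos: [0.5067, -0.0569, 0.3493]
ee_rot: [-2.601, 0.0, -1.303]
force: [0.5, 0.8, -0.9]
width: 0.0091
gripper_force: 50.0
```

Run:
```python
from h import *
s=arm.get_state(); M=rot(s['ee_rot']); print(s['t'],s['eef_pos'],s['q'],s['width'],s['force'],M[:,2],np.degrees(np.arccos(-M[2,2])))
```

```text
16.25 [ 0.50668284 -0.0569257   0.34929378] [ 0.27752641 -0.29583585 -0.51783877  0.00648072 -0.80809313 -0.01286802] 0.009145190913591516 [ 0.49221277  0.84224903 -0.86413485] [ 0.49632756  0.1365211  -0.85733362] 30.981492481549747
```

Request:
{"fn": "servo_tool", "kwargs": {
  "deltas": [
    [1,0,0,0,3,0,0],
    [1,0,0,0,5,0,0],
    [1,0,0,0,5,0,0],
    [1,0,0,0,5,0,0],
    [1,0,0,0,5,0,0],
    [1,0,0,0,4,0,0],
    [1,0,0,0,3,0,0],
    [1,0,0,0,0,0,0],
    [1,0,0,0,0,0,0],
    [1,0,0,0,0,0,0],
    [1,0,0,0,0,0,0],
    [1,0,0,0,0,0,0],
    [1,0,0,0,0,0,0]
  ]
}}

```text
t: 17.33
eef_pos: [0.5095, -0.0566, 0.3507]
ee_rot: [-2.076, 0.0, -1.302]
force: [0.2, -0.2, -1.7]
width: 0.0083
gripper_force: 50.0
```

Run:
```python
from h import *
s=arm.get_state(); M=rot(s['ee_rot']); print(s['t'],s['eef_pos'],s['q'],np.abs(s['qd']).max(),s['width'],s['force'],M[:,2],np.degrees(np.arccos(-M[2,2])))
p=shot('scene'); b=p['color'][20:270,220:500,::-1]
cv2.imwrite('pics/w8.png',cv2.resize(b,(670,600),interpolation=2))
for q in ('timer','petri_dish','chuck_key','spindle','sleeve_1_centre'): print(q,find(q,p))
```

```text
17.3333 [ 0.509515   -0.0565913   0.35066561] [ 0.26967463 -0.47146963 -0.97373867  0.13156268 -0.00297126 -0.13223491] 0.010335344146323611 0.008335674532689926 [ 0.1653812  -0.21311028 -1.73882679] [ 0.84354727  0.23275871 -0.48399523] 61.053336755937444
timer [(0.89, [0.6842, 0.2578, 0.0165], [201.0, 259.0]), (0.2, [0.6886, 0.0228, 0.018], [270.0, 205.0])]
petri_dish [(0.78, [0.6922, 0.0236, 0.0189], [269.0, 205.0])]
chuck_key [(0.39, [0.6809, -0.1188, 0.0082], [306.0, 184.0])]
spindle [(0.56, [0.4948, -0.0353, 0.0475], [345.0, 217.0]), (0.52, [0.5511, -0.0422, 0.3234], [333.0, 105.0])]
sleeve_1_centre [(0.8, [0.509, 0.2923, 0.0307], [245.0, 305.0]), (0.66, [0.5288, -0.0437, 0.3435], [342.0, 99.0])]
```

View pics/w8.png

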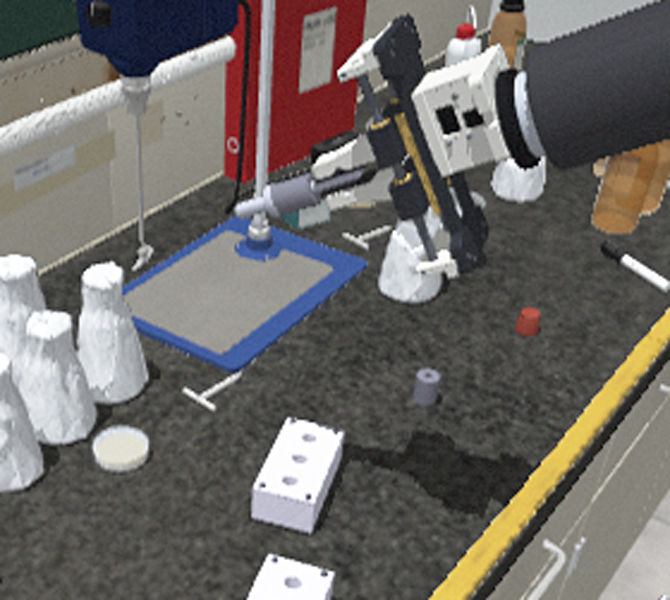

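The picture shows the spindle out of the holder, tipped about 60°, with the sleeve at (295,195) against the collar. The narrow sleeve still stands at (427,387), and the chuck key and dish are undisturbed. Joint 5 is near its limit, so I'll back off a few degrees.

Request:
{"fn": "servo_tool", "kwargs": {
  "deltas": [
    [1,0,0,0,-2,0,0],
    [1,0,0,0,-3,0,0],
    [1,0,0,0,-1,0,0],
    [1,0,0,0,0,0,0],
    [1,0,0,0,0,0,0],
    [1,0,0,0,0,0,0],
    [1,0,0,0,0,0,0],
    [1,0,0,0,0,0,0],
    [1,0,0,0,0,0,0],
    [1,0,0,0,0,0,0]
  ]
}}

```text
t: 18.47
eef_pos: [0.5086, -0.057, 0.3495]
ee_rot: [-2.182, 0.0, -1.302]
force: [-0.0, 0.1, -2.4]
width: 0.0088
gripper_force: 50.0
```

Run:
```python
from h import *
s=arm.get_state(); M=rot(s['ee_rot']); t=np.degrees(np.arccos(-M[2,2])); print(s['t'],s['eef_pos'],s['q'],np.abs(s['qd']).max(),s['width'],t)
if t>50 and s['q'][4]<-.02 and s['gripper_force']>40: print(arm.job_done())
```

```text
18.4667 [ 0.50860188 -0.05697106  0.34946495] [ 0.27858097 -0.45993163 -0.85385695  0.0363462  -0.21736474 -0.04142942] 0.00411779050241213 0.008772788971407965 54.98486069540377
the job is handed in; nothing more can be done
None
```

The job is handed in at 18.5 s: the wide-bore sleeve is seated on the collar, and the spindle is out of the holder and held still, tipped 55° from upright with its middle about 0.33 m up; the narrow sleeve, timer, dish and chuck key were not touched.

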